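# Slide the sanding block under the rack and behind its lip

### The job

Put the wooden sanding block that lies alone in the open, in front of the clamp jig, away under the low plywood rack: bring it in lengthwise through the open half of the rack's front until it is completely inside, then slide it sideways so that it lies square and wholly behind the low wooden lip, where it cannot slip out. Keep it down on the table all the while it is under the rack, let go of it, and do not disturb the other things on and around the rack.

Things in the scene. Friction and masses are not known exactly. Their poses are not given: they have to be found in the camera images.
- sanding_block: Loose wooden sanding block lying flat by itself on the table in front of the clamp jig (not the one by the brush at the back): 65 mm wide along its own x, 111 long along its own y, top 31 above the table, about 0.13 kg (varies). Origin at the centre of its underside. Both ends are alike: either may go in first.
- rack: Fixed low plywood rack with no floor, open in front; the front looks to the robot's right (yaw about 70 to 95 degrees). Origin on the table, mid footprint; x from front to back, y to its left, z up. In mm: footprint x -73..73, y -137..137; end walls' inner faces y = -125, 125; back wall's inner face x = 61; roof board z 74..80, from x = -61 to the back, a jar on its rear part.
- lip: Wooden batten fixed on the table across the left or right half of the rack's front (varies): 120 mm long (its y), 12 thick, 12 high. Origin: middle of its rear lower edge, at rack x = -61 mm, rack y = +62.5 or -62.5; axes as the rack's. Its back face is straight below the roof's front edge, 122 mm from the back wall.
- label_holder: Flat steel label holder with a blank card, 70 x 10 mm, 2 mm thick, fixed on the front edge of the roof above the middle of the open half of the front (the half without the lip). Origin at the middle of its rear lower edge, 72 mm above the table; axes as the rack's.
- screw_jar: Jar with red lid, 64 mm across, 82 mm high, loose on the rear part of the rack's roof; origin under its centre. To be left alone.
- tape_measure: Yellow tape measure, 68 x 85 x 34 mm, loose on the table; origin under its centre. To be left alone.
- spring_clamp: Black spring clamp, 66 x 122 x 22 mm, loose on the table; origin under its centre. To be left alone.
- marker: Marker pen, 134 mm long, 19 mm high, loose on the table; origin under its centre. To be left alone.

How it is judged:
By the outcome, as a careful person would: the job done as asked, in the order asked, and still so for the second after the job is handed in, with the robot touching nothing.
It also fails if it takes over 40 s, if anything falls off the work surface, if the arm or the gripper's body presses on something with over 40 N, if the wrist force passes 120 N, or if a joint passes its speed limit or range.

### The arm

A 6-joint arm with a two-finger parallel gripper is mounted at the origin on a cart in front of the work surface, level with it; the furniture and walls round the work are solid. World frame = base frame: x ahead of the robot, y to its left, z up, the work surface at z = 0. Lengths are in m, angles in degrees, forces in N, time in s.
With the tool pointing down it reaches from about 0.3 to 0.775 m from the base axis. Payload 14.6 kg.
Tool frame: the origin (TCP) lies on the centre line of the jaws, within the pads' length; the fingertips stand 22 mm ahead of it and the grasp point (between the pads) lies 3 mm ahead of it (bot.nose_length is the distance from the TCP to the fingertips, in m); z points along the fingers, y is the line along which they close (so a half turn about z gives the same grasp; the last joint's range is limited). The gripper opens to 94 mm and grips with 3 to 60 N. Pads are 16 mm wide; open, the fingers measure 119 mm over their backs; the gripper's body (75 mm by 177 mm) begins 78 mm behind the grasp point.
Start: joints at [73.19, 17.183, 87.147, -0, 75.671, -3.816], TCP at [0.124, 0.536, 0.227] pointing down, gripper open.
Joint ranges: [-173.82, 173.82], [-45.26, 126.66], [13.44, 144.39], [-59.66, 239.66], [0, 175.72], [-146.38, 146.38]. Speed limits (degrees/s): [127.2, 127.2, 147.25, 180, 180, 180].

### API

Orientations are given as a 3x3 rotation matrix whose columns are the frame's x, y, z axes.
In Python, from bench import bot, imaging, ticket, spotter gives the robot as it stands. The module is installed in compiled form; this text tells all that it offers.
- The arm moves only by the shell command python3 -m creep 'ROWS' [FORCE]. ROWS is text: rows parted by semicolons, each of 7 numbers parted by spaces: the finger opening in cm, from 0 to 9.4, then the shift along the tool's x, y, z in cm, then the turn, a rotation vector about the tool's x, y, z in rad. In form: fingers dx dy dz rx ry rz; .... A call has 1 to 5 rows; each row shifts and turns the commanded pose from where the row before left it, along the tool's axes as they then stand; what a row does not reach is not made up. A row lasts 1/10 s, in which the tool goes at most 50 mm and 8.59 degrees, less where a joint would pass 70% of its speed; a pose out of reach is approached as far as the arm can. A call is refused whole if a number of a shift passes 5 or a number of a turn 0.15, either way. A call with a gripper value outside its range is refused whole. The fingers move at their own pace and stop on an object; FORCE is the grip in N (left out, the last holds). Time passes only in rows, so rows that do not move let the fingers close. It gives the time, the measured TCP pose, the force, the opening and the grip force at its end, in the units of the state.
- bot.get_obs(): the state, without advancing time (a new reading comes with each control period).
- imaging.get_image(name): name is "side" or "top" or "wrist"; returns (picture, depth): 400x640x3 uint8, red, green, blue; 400x640 float32, m along the optical axis (not along the pixel's ray), 0 where there is no reading.
- imaging.camera_params(name): a dict with "camera_matrix" (3x3 intrinsics, pixels), "extrinsics" (4x4, takes a point from world to camera coordinates); the wrist camera has in their place "T_tool_cam" (4x4, takes a point from camera to tool coordinates, whose origin is the TCP and whose axes are the flange's). Camera axes: x right, y up, looking along -z (the intrinsics and any distortion apply to the point x, -y, -z); pixel columns grow to the right and rows downward; lengths in m; the calibration is good to about 2 mm. A picture is of the moment at which its call begins: read the wrist's pose just before it. camera_params takes no time and is no camera call.
- ticket.hand_in(): hands the job in; it is judged then, once.
Trained networks look in the newest picture that a camera, given by its name, has taken for a name from the list of things; names that differ only in an ending like _2 or _b are one class to them, and where a whole thing is asked for, a point or a joint stands for the part that bears it (a point fixed in the world has none). Each returns a list of dicts, best first, with "confidence" (0 to 1); they miss things now and then, are a little off and sometimes report something else, mostly with a low value. They report only what shows in the picture. A call takes as long as a camera call.
- spotter.find_in(thing, camera): "at" ([x, y, z] in m, in the coordinates of the camera as it stood for that picture, good to about 4 mm: the middle of the surface that is visible of it).
- spotter.outline_of(thing, camera): "pixels" (400x640 bool, what is visible of it).
The state is a dict: "time": time; "q": joint angles; "qd": joint speeds; "joint_efforts": joint torques, N m; "tool_pos": TCP position; "tcp_rot": TCP orientation; "ft_force": force on the tool from outside, world axes, zero at the start; "torque": the same for the moment, N m; "opening": finger opening in m; "grasp_force": force on a finger pad.
Only numpy, scipy, OpenCV 4.12 (cv2) and the standard library are available. Lean on these libraries where they do the work, as an engineer would, in place of code of your own. Each camera call takes 0.05 s, during which the arm holds its last target. There are 200 camera calls.

## Working session

There is one attempt and no reset: what is moved stays moved. The work goes in short steps, Python scripts to look and compute and a shell command to move; the robot and the scene stay as the last step left them, time stands still between calls to the robot, and variables do not carry over. Pictures are saved under pics/ and viewed, at most 10 in all, crops included, and the job is handed in when it is done.

```bash
mkdir -p pics
cat > h.py <<'E'
import numpy as np, cv2
from bench import bot, imaging, ticket, spotter
def w2c(name):
    p=imaging.camera_params(name)
    if name=='wrist':
        o=bot.get_obs();T=np.eye(4);T[:3,:3]=o['tcp_rot'];T[:3,3]=o['tool_pos']
        return np.linalg.inv(T@np.array(p['T_tool_cam'])),p
    return np.array(p['extrinsics']),p
def cloud(depth,E,p):
    K=np.array(p['camera_matrix']);v,u=np.mgrid[0:400,0:640]
    d=depth;X=(u-K[0,2])/K[0,0]*d;Y=(v-K[1,2])/K[1,1]*d
    P=np.stack([X,-Y,-d,np.ones_like(d)],-1)
    return (P@np.linalg.inv(E).T)[...,:3]
def snap(name,f=None):
    E,p=w2c(name);im,d=imaging.get_image(name)
    if f: cv2.imwrite('pics/'+f,im[...,::-1])
    return im,d,cloud(d,E,p),E
def rect(xy):
    (c,s,a)=cv2.minAreaRect((np.asarray(xy)*1000).astype(np.float32));return np.round(c,1),np.round(s,1),round(a,1)
E
python3 - <<'E'
from h import *
for c in ['top','side']:
    im,d,P,E=snap(c,c+'1.png')
    print(c,{k:np.round(v,3).tolist() for k,v in imaging.camera_params(c).items() if k!='extrinsics' and not isinstance(v,str)})
    for t in ['sanding_block','rack','lip','label_holder','screw_jar','tape_measure','spring_clamp','marker']:
        for r in spotter.find_in(t,c)[:2]:
            print(t,round(r['confidence'],2),np.round((np.linalg.inv(E)@np.append(r['at'],1))[:3],3))
print(bot.get_obs()['tcp_rot'].round(3), bot.get_obs()['time'])
E
```

```text
top {'camera_matrix': [[476.407, 0.0, 328.454], [0.0, 476.407, 198.923], [0.0, 0.0, 1.0]]}
sanding_block 0.55 [ 0.567 -0.103  0.033]
lip 0.79 [0.628 0.104 0.009]
lip 0.5 [ 0.608 -0.356  0.012]
label_holder 0.39 [ 0.412 -0.348  0.019]
label_holder 0.38 [0.508 0.134 0.08 ]
screw_jar 0.88 [0.547 0.22  0.16 ]
tape_measure 0.9 [ 0.386 -0.12   0.037]
spring_clamp 0.76 [ 0.412 -0.349  0.018]
marker 0.87 [ 0.609 -0.357  0.014]
side {'camera_matrix': [[385.276, 0.0, 314.446], [0.0, 385.276, 205.899], [0.0, 0.0, 1.0]]}
sanding_block 0.55 [ 0.554 -0.116  0.033]
rack 0.85 [0.594 0.185 0.081]
lip 0.52 [0.627 0.104 0.011]
screw_jar 0.92 [0.538 0.2   0.13 ]
tape_measure 0.57 [ 0.375 -0.129  0.032]
spring_clamp 0.78 [ 0.407 -0.357  0.017]
marker 0.82 [ 0.602 -0.362  0.015]
[[-0.974  0.225  0.   ]
 [ 0.225  0.974  0.   ]
 [ 0.     0.    -1.   ]] 0.9
```

View pics/top1.png

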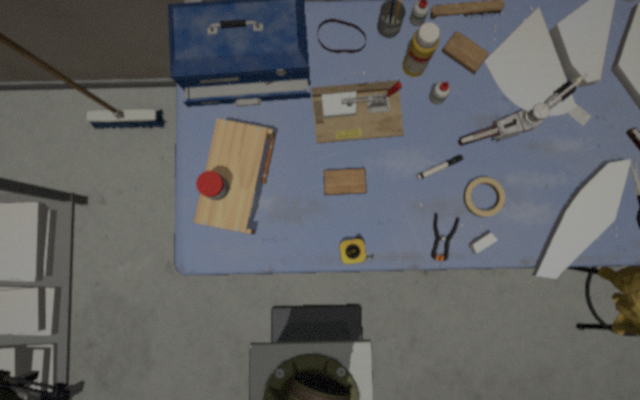

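View pics/side1.png

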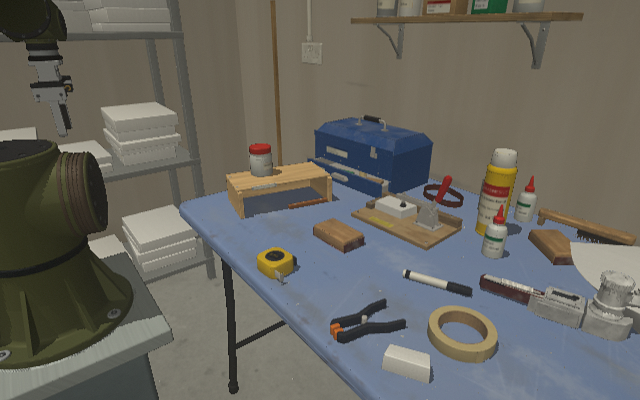

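Run:
```python
from h import *
im,d,P,E=snap('top')
for t in ['sanding_block','rack','lip','label_holder','tape_measure','screw_jar']:
    for r in spotter.outline_of(t,'top')[:2]:
        m=r['pixels']&(d>0); Q=P[m]; z=np.median(Q[:,2]) if t!='rack' else .08
        k=abs(Q[:,2]-z)<.006
        print(t,round(r['confidence'],2),m.sum(),'z',round(z,4),rect(Q[k][:,:2]))
# roof by height, block by height
for lo,hi,b in [(.072,.088,(.3,.8,.05,.4)),(.024,.038,(.45,.7,-.2,0.03))]:
    k=(d>0)&(P[...,2]>lo)&(P[...,2]<hi)&(P[...,0]>b[0])&(P[...,0]<b[1])&(P[...,1]>b[2])&(P[...,1]<b[3])
    n,l,s,_=cv2.connectedComponentsWithStats(cv2.morphologyEx(k.astype(np.uint8),cv2.MORPH_OPEN,np.ones((3,3))))
    for i in range(1,n):
        if s[i,4]>150: print('h',lo,s[i],rect(P[l==i][:,:2]),np.median(P[l==i][:,2]).round(4))
```

```text
sanding_block 0.75 1113 z 0.0291 (array([ 569.9, -101.5]), array([ 65.6, 111.9]), 1.5)
rack 0.77 5084 z 0.08 (array([584.7, 183. ]), array([146.2, 274.1]), 77.3)
lip 0.79 159 z 0.0114 (array([630. , 104.1]), array([ 12.5, 112.3]), 77.5)
lip 0.29 548 z 0.0329 (array([ 387.6, -115.9]), array([63. , 65.5]), 9.8)
tape_measure 0.83 564 z 0.0329 (array([ 387. , -116.3]), array([63.6, 65.7]), 7.5)
screw_jar 0.74 754 z 0.1601 (array([552.9, 221.9]), array([62.1, 58.8]), 2.3)
h 0.072 [ 194  118   75  115 5032] (array([585.6, 187.2]), array([137.4, 274. ]), 77.5) 0.0798
h 0.024 [324 168  42  26 969] (array([ 569.7, -101.8]), array([ 64.7, 109.5]), 1.2) 0.0296
```

The side and top views agree. The block lies at about (0.570, -0.102) with its length along world y (top px 345,181). The rack is at about (0.585, 0.183) with yaw about 77.4° and the lip on its far half (top px 268,155). The near half is open. My plan is to grip the block's near end with the tool tilted about 40° below horizontal. I check wrist feasibility and camera mounting first.

Run:
```python
from h import *
from scipy.spatial.transform import Rotation as R
print(np.array(imaging.camera_params('wrist')['T_tool_cam']).round(3))
o=bot.get_obs(); q=o['q']
f=lambda q:(R.from_euler('z',q[0],degrees=True)*R.from_euler('y',q[1]+q[2],degrees=True)*R.from_euler('ZYZ',[q[3],q[4],q[5]+90],degrees=True)).as_matrix()
print(abs(f(q)-o['tcp_rot']).max())
for th in [35,45]:
  for yaw,j1,p in [(90,-30,115),(77.4,-20,110),(77.4,-12,120),(77.4,0,110)]:
    for s in [1,-1]:
      t=np.radians(th);c,sn=np.cos(t),np.sin(t)
      Rd=np.array([[0,s,0],[s*sn,0,c],[s*c,0,-sn]])
      M=R.from_euler('z',yaw-90,degrees=True)*R.from_matrix(Rd)
      W=(R.from_euler('y',-p,degrees=True)*R.from_euler('z',-j1,degrees=True)*M).as_euler('ZYZ',degrees=True)
      W[2]=(W[2]-90+180)%360-180
      print(th,yaw,j1,p,'xup' if s>0 else 'xdown',W.round(0))
im,d,P,E=snap('top')
for n,b in [('jig',(.64,.85,-.2,0.0))]:
    k=(d>0)&(P[...,0]>b[0])&(P[...,0]<b[1])&(P[...,1]>b[2])&(P[...,1]<b[3])
    Q=P[k]; 
    for lo in [.008,.03,.06,.09]:
        S=Q[Q[:,2]>lo]; print(n,lo,len(S),S.min(0).round(3) if len(S) else '',S.max(0).round(3) if len(S) else '')
```

```text
[[ 0.     0.972  0.234  0.069]
 [ 1.    -0.     0.     0.   ]
 [ 0.     0.234 -0.972 -0.156]
 [ 0.     0.     0.     1.   ]]
4.0227627544180133e-16
35 90 -30 115 xup [ 46.  97. -38.]
35 90 -30 115 xdown [ 46.  97. 142.]
35 77.4 -20 110 xup [ 55.  84. -21.]
35 77.4 -20 110 xdown [ 55.  84. 159.]
35 77.4 -12 120 xup [ 59.  73. -25.]
35 77.4 -12 120 xdown [ 59.  73. 155.]
35 77.4 0 110 xup [ 59.  69. -10.]
35 77.4 0 110 xdown [ 59.  69. 170.]
45 90 -30 115 xup [ 38.  91. -38.]
45 90 -30 115 xdown [ 38.  91. 142.]
45 77.4 -20 110 xup [ 45.  81. -19.]
45 77.4 -20 110 xdown [ 45.  81. 161.]
45 77.4 -12 120 xup [ 49.  69. -22.]
45 77.4 -12 120 xdown [ 49.  69. 158.]
45 77.4 0 110 xup [48. 67. -6.]
45 77.4 0 110 xdown [ 48.  67. 174.]
jig 0.008 3803 [ 0.678 -0.2    0.008] [ 0.85  -0.     0.154]
jig 0.03 1599 [ 0.731 -0.199  0.03 ] [ 0.85  -0.     0.154]
jig 0.06 303 [ 0.769 -0.199  0.06 ] [ 0.85  -0.     0.154]
jig 0.09 83 [ 0.834 -0.016  0.091] [ 0.85  -0.     0.154]
```

```bash
python3 -m creep '9.4 0 0 -0.5 0 0 0.147;9.4 0 0 -0.5 0 0 0.147;9.4 0 0 -0.5 0 0 0.147;9.4 0 0 -0.5 0 0 0.147;9.4 0 0 -0.5 0 0 0.147' && python3 -m creep '9.4 0 0 0 0 0 0.147;9.4 0 0 0 0 0 0.147;9.4 0 0 0 0 0 0.147;9.4 0 0 0 0 0 0.147;9.4 -1 1 0 0 0 0'
```

```text
time: 1.8
tool_pos: [0.1237, 0.5359, 0.2527]
tcp_rot: [[-0.567, 0.824, -0.0], [0.824, 0.567, 0.0], [0.0, -0.0, -1.0]]
ft_force: [-0.1, -0.0, -0.3]
opening: 0.0941
grasp_force: 0.0
time: 2.3
tool_pos: [0.1335, 0.5263, 0.2523]
tcp_rot: [[-0.02, 1.0, -0.0], [1.0, 0.02, -0.0], [-0.0, -0.0, -1.0]]
ft_force: [-0.4, 0.8, 0.3]
opening: 0.0942
grasp_force: 0.0
```

```bash
python3 -m creep '9.4 -3.8 2.3 0 0 0 0;9.4 -3.8 2.3 0 0 0 0;9.4 -3.8 2.3 0 0 0 0;9.4 -3.8 2.3 0 0 0 0;9.4 -3.8 2.3 0 0 0 0' && python3 -m creep '9.4 -3.8 2.3 0 0 0 0;9.4 -3.8 2.3 0 0 0 0;9.4 -3.8 2.3 0 0 0 0;9.4 -3.8 2.3 0 0 0 0;9.4 -3.8 2.3 0 0 0 0'
```

```text
time: 2.8
tool_pos: [0.2536, 0.3363, 0.2525]
tcp_rot: [[-0.027, 1.0, 0.0], [1.0, 0.027, 0.0], [0.0, 0.0, -1.0]]
ft_force: [1.0, 0.8, 0.7]
opening: 0.0941
grasp_force: 0.0
time: 3.3
tool_pos: [0.3723, 0.1486, 0.2527]
tcp_rot: [[-0.026, 1.0, 0.001], [1.0, 0.026, 0.0], [0.0, 0.001, -1.0]]
ft_force: [1.3, -0.2, 0.2]
opening: 0.0941
grasp_force: 0.0
```

```bash
python3 -m creep '9.4 -3.8 1.9 0 0 0 0;9.4 -3.8 1.9 0 0 0 0;9.4 -3.8 1.9 0 0 0 0;9.4 -3.8 1.9 0 0 0 0;9.4 -3.8 1.9 0 0 0 0' && python3 -m creep '9.4 -3.8 1.9 0 0 0 0;9.4 -3.8 1.9 0 0 0 0;9.4 -3.8 1.9 0 0 0 0;9.4 -3.8 1.9 0 0 0 0;9.4 -3.8 1.9 0 0 0 0' && python3 -m creep '9.4 0 0 0 0 0.145 0;9.4 0 0 0 0 0.145 0;9.4 0 0 0 0 0.145 0;9.4 0 0 0 0 0.145 0;9.4 0 0 0 0 0.145 0' && python3 -m creep '9.4 0 0 0 0 0.145 0;9.4 0 0 0 0 0 0'
cat > plan.py <<'E'
from h import *
from scipy.spatial.transform import Rotation as R
import sys
def plan(pos,yaw,th):
    """pos: grasp point (mm), yaw of tool heading, th deg below horizontal"""
    o=bot.get_obs();t=np.radians(th);c,s=np.cos(t),np.sin(t)
    M=R.from_euler('z',yaw-90,degrees=True).as_matrix()@np.array([[0,1,0],[s,0,c],[c,0,-s]])
    d=np.array(pos)/1000-.003*M[:,2]-o['tool_pos'];Rc=np.array(o['tcp_rot'])
    print('shift cm tool',(Rc.T@d*100).round(2),'turn',R.from_matrix(Rc.T@M).as_rotvec().round(3),'world mm',(d*1000).round(1),'q',np.round(o['q'],1))
E
python3 - <<'E'
from plan import *
im,d,P,E=snap('wrist','w1.png')
for r in spotter.outline_of('sanding_block','wrist')[:2]:
    m=r['pixels']&(d>0);Q=P[m];k=abs(Q[:,2]-.031)<.004
    print(r['confidence'],m.sum(),np.median(Q[k][:,2]),rect(Q[k][:,:2]))
plan([570,-143,24],91.3,40)
E
```

```text
time: 3.8
tool_pos: [0.4708, -0.0394, 0.2526]
tcp_rot: [[-0.026, 1.0, 0.001], [1.0, 0.026, -0.0], [-0.0, 0.0, -1.0]]
ft_force: [-0.4, -0.1, -0.0]
opening: 0.0938
grasp_force: 0.0
time: 4.3
tool_pos: [0.5696, -0.2273, 0.2525]
tcp_rot: [[-0.026, 1.0, 0.0], [1.0, 0.026, -0.0], [-0.0, 0.0, -1.0]]
ft_force: [0.6, -0.5, 0.1]
opening: 0.0945
grasp_force: 0.0
time: 4.8
tool_pos: [0.5692, -0.2261, 0.2532]
tcp_rot: [[-0.022, 1.0, -0.012], [0.745, 0.024, 0.667], [0.667, 0.006, -0.745]]
ft_force: [0.5, 0.6, -0.2]
opening: 0.0938
grasp_force: 0.0
time: 5.0
tool_pos: [0.5685, -0.2269, 0.2494]
tcp_rot: [[-0.013, 1.0, -0.016], [0.64, 0.02, 0.768], [0.768, -0.001, -0.64]]
ft_force: [-0.1, -0.5, -0.6]
opening: 0.094
grasp_force: 0.0
0.84 3885 0.029089169367382955 (array([ 568. , -101.8]), array([ 63.7, 108. ]), 1.4)
shift cm tool [-12.03   0.19  20.76] turn [0.002 0.006 0.001] world mm [   0.6   80.3 -226.1] q [-38.9  40.7  60.9  38.5 110.5 -36.9]
```

```bash
python3 -m creep '9.4 -4 0 0 0 0 0;9.4 -4 0.1 0 0 0 0;9.4 -4 0.1 0 0 0 0;9.4 0 0 4.5 0 0 0;9.4 0 0 4.5 0 0 0' && python3 -m creep '9.4 0 0 4.5 0 0 0;9.4 0 0 3 0 0 0;9.4 0 0 0 0 0 0'
python3 - <<'E'
from plan import *
im,d,P,E=snap('wrist','w2.png')
for r in spotter.outline_of('sanding_block','wrist')[:2]:
    m=r['pixels']&(d>0);Q=P[m];k=abs(Q[:,2]-.031)<.004
    print(r['confidence'],m.sum(),np.median(Q[k][:,2]),rect(Q[k][:,:2]),Q[k].min(0).round(3))
plan([569,-143,24],91.3,40)
E
```

```text
time: 5.6
tool_pos: [0.572, -0.2334, 0.1018]
tcp_rot: [[-0.017, 1.0, -0.015], [0.649, 0.022, 0.761], [0.761, 0.003, -0.649]]
ft_force: [1.8, 0.1, 0.3]
opening: 0.0935
grasp_force: 0.0
time: 5.9
tool_pos: [0.5702, -0.1727, 0.0534]
tcp_rot: [[-0.017, 1.0, -0.021], [0.646, 0.027, 0.763], [0.763, -0.0, -0.646]]
ft_force: [-0.6, -0.3, -0.4]
opening: 0.0938
grasp_force: 0.0
0.84 12764 0.029019139478814848 (array([ 567.7, -101.1]), array([ 63.3, 109. ]), 1.7) [ 0.536 -0.156  0.027]
shift cm tool [-0.28 -0.17  4.31] turn [0.001 0.006 0.003] world mm [ -2.3  31.  -30.1] q [-35.5  50.2  72.4  37.7  92.  -47.7]
```

View pics/w2.png

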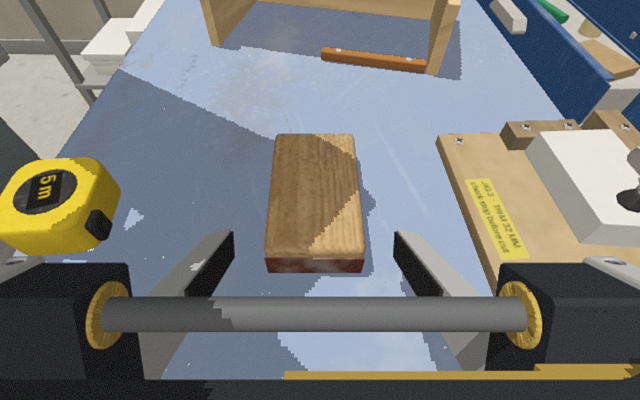

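The block (px 265–363) is centred between the fingers (px 233–393). The lip is in the right half of the rack and the open half is on the left. I go in and grip.

```bash
python3 -m creep '9.4 -0.25 -0.1 2.2 0 0 0;9.4 0 0 2.1 0 0 0;9.4 0 0 0 0 0 0;5 0 0 0 0 0 0;5 0 0 0 0 0 0' 25 && python3 -m creep '5 0 0 0 0 0 0;5 0 0 0 0 0 0;5 0 0 0 0 0 0;5 0 0 0 0 0 0' 25
python3 - <<'E'
from plan import *
c=np.array([584.5,183,0]);yaw=77.4;M=R.from_euler('z',yaw,degrees=True).as_matrix()
im,d,P,E=snap('wrist')
for r in spotter.outline_of('sanding_block','wrist')[:1]:
    m=r['pixels']&(d>0);Q=P[m];k=abs(Q[:,2]-.03)<.005
    print(r['confidence'],m.sum(),np.median(Q[k][:,2]),rect(Q[k][:,:2]),Q[k].min(0).round(3))
plan([569,-143,24],91.3,40)
for x in [-280,-200,-40]:
    plan(c+M@[x,64,24],yaw,40)
E
```

```text
time: 6.5
tool_pos: [0.5697, -0.1464, 0.0261]
tcp_rot: [[-0.015, 1.0, -0.014], [0.646, 0.02, 0.763], [0.763, 0.002, -0.646]]
ft_force: [-0.0, 0.0, -0.4]
opening: 0.0812
grasp_force: 0.0
time: 6.9
tool_pos: [0.5693, -0.1454, 0.0252]
tcp_rot: [[-0.014, 1.0, -0.015], [0.645, 0.021, 0.764], [0.764, 0.001, -0.645]]
ft_force: [-0.7, -4.0, 4.5]
opening: 0.0649
grasp_force: 25.0
0.66 18499 0.028973575434145485 (array([ 567.3, -100.8]), array([ 64.7, 109.4]), 0.9) [ 0.534 -0.156  0.025]
shift cm tool [ 0.06 -0.02 -0.05] turn [ 0.002  0.003 -0.001] world mm [-0.2 -0.   0.8] q [-33.5  51.1  75.9  39.   87.6 -48.9]
shift cm tool [  4.52 -10.74   5.22] turn [-0.184  0.003  0.156] world mm [-108.8   66.8    0.8] q [-33.5  51.1  75.9  39.   87.6 -48.9]
shift cm tool [ 9.53 -8.84 11.15] turn [-0.184  0.003  0.156] world mm [-91.4 144.8   0.8] q [-33.5  51.1  75.9  39.   87.6 -48.9]
shift cm tool [19.55 -5.02 23.03] turn [-0.184  0.003  0.156] world mm [-56.5 301.    0.8] q [-33.5  51.1  75.9  39.   87.6 -48.9]
```

```bash
python3 -m creep '5 0 0 0 0 0 0;5 1.5 0 -1.3 0 0 0;5 1.5 0 -1.3 0 0 0;5 1.2 -2 1.4 -0.046 0 0.039;5 1.2 -2 1.4 -0.046 0 0.039' 40 && python3 -m creep '5 1.2 -2 1.4 -0.046 0 0.039;5 1.2 -2 1.4 -0.046 0 0.039;5 0 0 0 0 0 0' 40
python3 - <<'E'
from plan import *
c=np.array([584.5,183,0]);yaw=77.4;M=R.from_euler('z',yaw,degrees=True).as_matrix()
im,d,P,E=snap('wrist','w3.png')
for r in spotter.outline_of('sanding_block','wrist')[:1]:
    m=r['pixels']&(d>0);Q=P[m];k=abs(Q[:,2]-np.median(Q[:,2]))<.006
    print(r['confidence'],m.sum(),np.median(Q[k][:,2]),rect(Q[k][:,:2]),Q[k].min(0).round(3))
for r in spotter.outline_of('lip','wrist')[:1]:
    m=r['pixels']&(d>0);Q=P[m];k=abs(Q[:,2]-.01)<.006
    print('lip',r['confidence'],m.sum(),np.median(Q[k][:,2]),rect(Q[k][:,:2]))
plan(c+M@[-185,63,64],yaw,40)
E
```

```text
time: 7.5
tool_pos: [0.5289, -0.1078, 0.0645]
tcp_rot: [[0.066, 0.995, 0.078], [0.642, -0.102, 0.76], [0.764, -0.0, -0.645]]
ft_force: [0.1, -0.5, -1.6]
opening: 0.0647
grasp_force: 40.0
time: 7.8
tool_pos: [0.4918, -0.064, 0.0645]
tcp_rot: [[0.144, 0.976, 0.165], [0.628, -0.219, 0.747], [0.765, -0.004, -0.644]]
ft_force: [0.6, 0.0, -1.0]
opening: 0.0649
grasp_force: 40.0
0.72 18589 0.0683491761014389 (array([500.4, -20.5]), array([109.6,  65.5]), 77.2) [ 0.458 -0.08   0.062]
lip 0.64 1688 0.010465303861478703 (array([628.4, 104.6]), array([ 13.3, 119.3]), 77.3)
shift cm tool [ 4.97 -3.02  5.76] turn [-0.     0.003  0.   ] world mm [-12.9  80.8   0.8] q [-33.1  33.6 102.1  48.1  74.  -47.2]
```

View pics/w3.png

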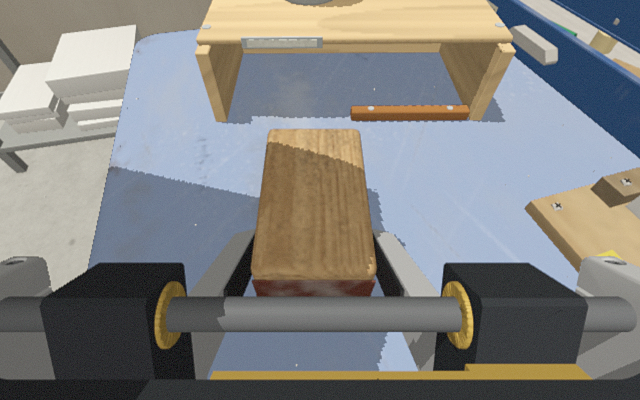

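```bash
python3 -m creep '5 2.5 -1.5 2.9 0 0 0;5 2.5 -1.5 2.9 0 0 0;5 -1.5 0 1.2 0 0 0;5 -1.4 0 1.2 0 0 0;5 0 0 0 0 0 0'
python3 - <<'E'
from plan import *
c=np.array([584.5,183,0]);yaw=77.4;M=R.from_euler('z',yaw,degrees=True).as_matrix()
im,d,P,E=snap('wrist')
for r in spotter.outline_of('sanding_block','wrist')[:1]:
    m=r['pixels']&(d>0);Q=P[m];k=abs(Q[:,2]-np.median(Q[:,2]))<.006
    a=rect(Q[k][:,:2]);print(r['confidence'],np.median(Q[k][:,2]),a,'rack',(M.T@(np.append(a[0],0)-c)).round(1))
for x in (-185,-41): plan(c+M@[x,63,24],yaw,40)
E
```

```text
time: 8.45
tool_pos: [0.4819, 0.0145, 0.0266]
tcp_rot: [[0.142, 0.976, 0.165], [0.629, -0.218, 0.747], [0.764, -0.003, -0.645]]
ft_force: [-0.2, 0.6, -1.0]
opening: 0.065
grasp_force: 40.0
shift cm tool [-0.19 -0.03  0.14] turn [-0.     0.003 -0.001] world mm [-0.3 -0.1 -2.4] q [-25.7  34.1 109.3  54.9  65.5 -50.3]
shift cm tool [ 9.09 -0.03 11.15] turn [-0.     0.003 -0.001] world mm [ 31.1 140.4  -2.4] q [-25.7  34.1 109.3  54.9  65.5 -50.3]
```

```bash
python3 -m creep '5 -0.12 0 0.1 0 0 0;5 0 0 0 0 0 0'
python3 - <<'E'
from plan import *
c=np.array([584.5,183,0]);yaw=77.4;M=R.from_euler('z',yaw,degrees=True).as_matrix()
plan(c+M@[-185,63,24],yaw,40)
im,d,P,E=snap('wrist','w4.png')
im,d,P,E=snap('side','s4.png')
cv2.imwrite('pics/s4c.png',cv2.resize(im[120:280,180:400,::-1],None,fx=3,fy=3,interpolation=cv2.INTER_CUBIC))
E
```

```text
time: 8.75
tool_pos: [0.4823, 0.0141, 0.0271]
tcp_rot: [[0.141, 0.976, 0.167], [0.629, -0.219, 0.746], [0.764, 0.0, -0.645]]
ft_force: [0.7, 0.6, -1.5]
opening: 0.0654
grasp_force: 40.0
shift cm tool [-0.1  -0.01  0.06] turn [ 0.001  0.003 -0.   ] world mm [-0.2 -0.1 -1.2] q [-25.7  34.2 109.3  55.   65.4 -50.5]
```

View pics/w4.png

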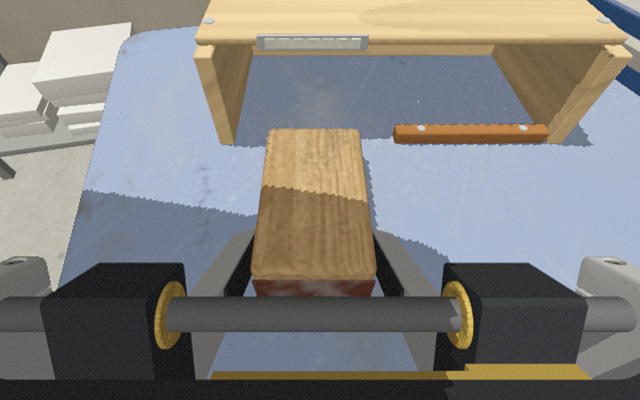

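View pics/s4c.png

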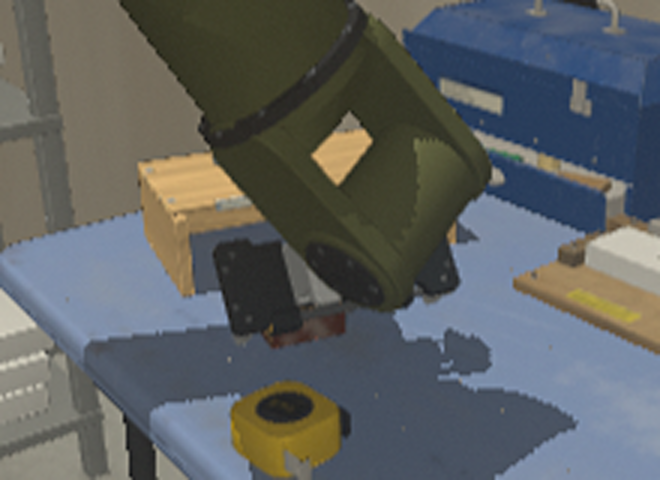

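The block (px 268–360) sits square in the opening between the left wall (px 237) and the lip end (px 394), and the tape measure is clear. I lower until it touches.

```bash
python3 -m creep '5 -0.1 0 0.08 0 0 0;5 0 0 0 0 0 0' | grep -E 'tool_pos|ft'; python3 -m creep '5 -0.08 0 0.06 0 0 0;5 0 0 0 0 0 0'| grep -E 'tool_pos|ft'
```

```text
tool_pos: [0.4819, 0.0144, 0.0254]
ft_force: [0.2, 0.6, -0.8]
tool_pos: [0.4819, 0.0143, 0.0251]
ft_force: [-5.7, -3.0, 9.7]
```

```bash
python3 -m creep '5 1.29 0 1.53 0 0 0;5 1.29 0 1.53 0 0 0;5 1.29 0 1.53 0 0 0;5 1.29 0 1.53 0 0 0;5 0 0 0 0 0 0'
python3 - <<'E'
from plan import *
c=np.array([584.5,183,0]);yaw=77.4;M=R.from_euler('z',yaw,degrees=True).as_matrix()
plan(c+M@[-41,63,24],yaw,40)
im,d,P,E=snap('wrist','w5.png')
for r in spotter.outline_of('lip','wrist')[:1]:
    m=r['pixels']&(d>0);Q=P[m];k=abs(Q[:,2]-.01)<.006
    a=rect(Q[k][:,:2]);print('lip',r['confidence'],np.median(Q[k][:,2]),a,'rack',(M.T@(np.append(a[0],0)-c)).round(1))
E
```

```text
time: 9.75
tool_pos: [0.4999, 0.0942, 0.0251]
tcp_rot: [[0.139, 0.976, 0.166], [0.629, -0.217, 0.747], [0.765, 0.0, -0.644]]
ft_force: [0.8, 2.7, 4.6]
opening: 0.0648
grasp_force: 40.0
shift cm tool [4.04 0.03 4.68] turn [-0.001  0.001  0.001] world mm [13.7 60.3  0.8] q [-15.8  34.1 110.1  61.7  60.2 -47.8]
lip 0.93 0.010785524406121835 (array([630.2, 104.8]), array([ 16.7, 123.7]), 79.8) rack [-66.3 -61.7   0. ]
```

View pics/w5.png

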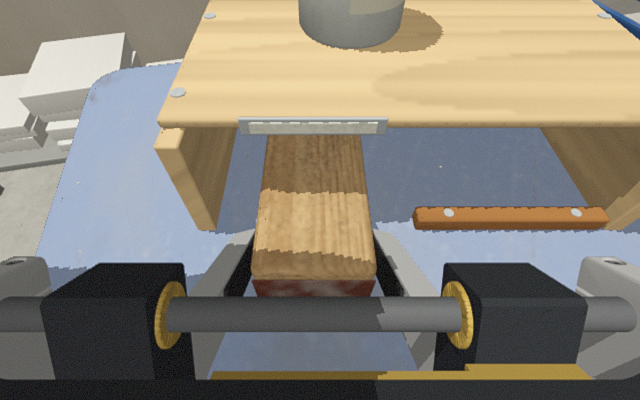

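```bash
python3 -m creep '5 1.29 0.01 1.53 0 0 0;5 1.29 0.01 1.53 0 0 0;5 0.65 0 0.77 0 0 0;5 0.65 0 0.77 0 0 0;5 0 0 0 0 0 0'
python3 - <<'E'
from plan import *
c=np.array([584.5,183,0]);yaw=77.4;M=R.from_euler('z',yaw,degrees=True).as_matrix()
plan(c+M@[-42.2,63,23],yaw,40);plan(c+M@[-42.2,-55,23],yaw,40)
im,d,P,E=snap('wrist','w6.png')
for t in ['sanding_block','lip','label_holder']:
  for r in spotter.outline_of(t,'wrist')[:1]:
    m=r['pixels']&(d>0);Q=P[m];q=(Q*1000-c)@M
    print(t,round(r['confidence'],2),np.percentile(q,[2,50,98],axis=0).round(1).tolist())
E
```

```text
time: 10.35
tool_pos: [0.5133, 0.1522, 0.0251]
tcp_rot: [[0.14, 0.976, 0.167], [0.629, -0.218, 0.747], [0.765, 0.001, -0.644]]
ft_force: [1.6, 3.2, 4.8]
opening: 0.0648
grasp_force: 40.0
shift cm tool [ 0.06 -0.02  0.1 ] turn [-0.     0.001  0.001] world mm [ 0.1  1.2 -0.2] q [ -8.5  34.5 109.3  66.3  56.5 -45.1]
shift cm tool [ 0.05 11.78  0.1 ] turn [-0.     0.001  0.001] world mm [115.2 -24.6  -0.2] q [ -8.5  34.5 109.3  66.3  56.5 -45.1]
sanding_block 0.85 [[-56.9, 33.4, 2.0], [-52.9, 63.7, 27.8], [-38.8, 94.3, 30.1]]
label_holder 0.62 [[-63.7, 31.5, 72.7], [-62.7, 63.8, 78.7], [-60.7, 97.8, 81.8]]
```

View pics/w6.png

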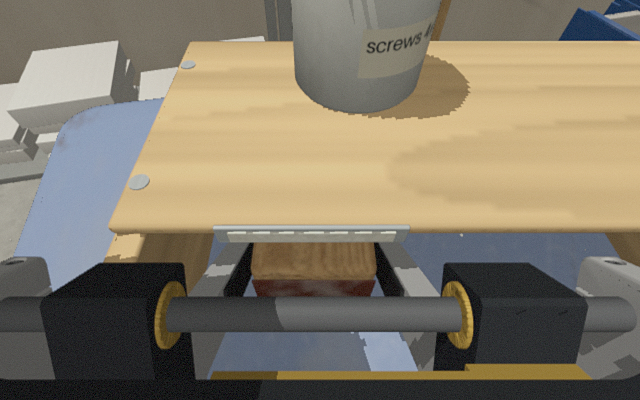

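```bash
python3 -m creep '5 0.07 0 0.08 0 0 0;5 0 1 0 0 0 0;5 0 1.5 0 0 0 0;5 0 1.5 0 0 0 0;5 0 0 0 0 0 0'
python3 - <<'E'
from plan import *
c=np.array([584.5,183,0]);yaw=77.4;M=R.from_euler('z',yaw,degrees=True).as_matrix()
plan(c+M@[-42.2,23,23],yaw,40);plan(c+M@[-42.2,-55,23],yaw,40)
im,d,P,E=snap('wrist')
for t in ['sanding_block','lip']:
  for r in spotter.outline_of(t,'wrist')[:1]:
    m=r['pixels']&(d>0);Q=P[m];q=(Q*1000-c)@M
    print(t,round(r['confidence'],2),np.percentile(q,[2,50,98],axis=0).round(1).tolist())
E
```

```text
time: 11.05
tool_pos: [0.5538, 0.143, 0.0251]
tcp_rot: [[0.14, 0.976, 0.169], [0.629, -0.219, 0.746], [0.765, 0.002, -0.644]]
ft_force: [4.2, -0.6, 6.5]
opening: 0.0647
grasp_force: 40.0
shift cm tool [ 0.06 -0.17  0.1 ] turn [0.002 0.002 0.   ] world mm [-1.4  1.5 -0.2] q [ -8.8  37.7 102.8  64.2  58.  -41.7]
shift cm tool [0.06 7.63 0.12] turn [0.002 0.002 0.   ] world mm [ 74.7 -15.5  -0.2] q [ -8.8  37.7 102.8  64.2  58.  -41.7]
sanding_block 0.86 [[-57.0, -8.0, 2.1], [-51.8, 21.1, 28.2], [-33.8, 52.7, 30.3]]
```

```bash
python3 -m creep '5 0.1 1 0.12 0 0 0;5 0 1.5 0 0 0 0;5 0 1.5 0 0 0 0;5 0 1.5 0 0 0 0;5 0 0 0 0 0 0' | grep -E 'pos|ft'; python3 -m creep '5 0 1.5 0 0 0 0;5 0 0.6 0 0 0 0;5 0 0 0 0 0 0'
python3 - <<'E'
from plan import *
c=np.array([584.5,183,0]);yaw=77.4;M=R.from_euler('z',yaw,degrees=True).as_matrix()
plan(c+M@[-42.2,-55,23],yaw,40)
im,d,P,E=snap('wrist','w7.png')
for t in ['sanding_block','lip']:
  for r in spotter.outline_of(t,'wrist')[:1]:
    m=r['pixels']&(d>0);Q=P[m];q=(Q*1000-c)@M
    print(t,round(r['confidence'],2),np.percentile(q,[2,50,98],axis=0).round(1).tolist())
    if t[0]=='s':
        k=q[:,2]>25;print(rect(Q[k][:,:2]))
        g=(q[:,2]>12)&(q[:,2]<22); print('face x vs y fit',np.polyfit(q[g,1],q[g,0],1).round(3))
E
```

```text
tool_pos: [0.6075, 0.1327, 0.0251]
ft_force: [4.4, 0.4, 6.9]
time: 12.0
tool_pos: [0.6271, 0.1285, 0.0251]
tcp_rot: [[0.14, 0.976, 0.168], [0.628, -0.219, 0.747], [0.765, 0.001, -0.644]]
ft_force: [3.1, 2.6, 7.1]
opening: 0.0647
grasp_force: 40.0
shift cm tool [-0.05  0.16 -0.03] turn [0.001 0.001 0.   ] world mm [ 1.4 -0.9 -0.2] q [ -9.1  44.   90.2  60.7  61.2 -35.3]
sanding_block 0.6 [[-55.1, -82.5, 2.5], [-49.9, -52.6, 28.2], [-33.6, -22.2, 30.1]]
(array([626. , 129.4]), array([21.9, 64.2]), 77.3)
face x vs y fit [ 2.0000e-03 -5.4339e+01]
```

View pics/w7.png

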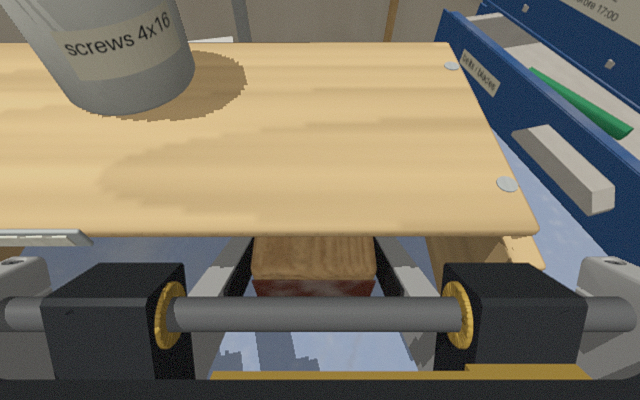

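```bash
python3 -m creep '8.2 0 0 0 0 0 0;8.2 0 0 0 0 0 0;8.2 0 0 0 0 0 0;8.2 0 0 0 0 0 0;8.2 0 0 0 0 0 0' && python3 -m creep '8.2 0 0 -1.5 0 0 0;8.2 0 0 -3 0 0 0;8.2 0 0 -4 0 0 0;8.2 0 0 -4 0 0 0;8.2 0 0 0 0 0 0'
python3 - <<'E'
from plan import *
c=np.array([584.5,183,0]);yaw=77.4;M=R.from_euler('z',yaw,degrees=True).as_matrix()
im,d,P,E=snap('wrist','w8.png')
for t in ['sanding_block','lip']:
  for r in spotter.outline_of(t,'wrist')[:1]:
    m=r['pixels']&(d>0);Q=P[m];q=(Q*1000-c)@M
    print(t,round(r['confidence'],2),np.percentile(q,[2,50,98],axis=0).round(1).tolist())
    if t[0]=='s':
        g=(q[:,2]>14)&(q[:,2]<24); print('face x vs y fit',np.polyfit(q[g,1],q[g,0],1).round(3))
E
```

```text
time: 12.65
tool_pos: [0.6264, 0.1283, 0.0241]
tcp_rot: [[0.142, 0.976, 0.166], [0.629, -0.218, 0.746], [0.764, -0.001, -0.645]]
ft_force: [0.2, -0.1, -0.8]
opening: 0.0819
grasp_force: 0.0
time: 13.15
tool_pos: [0.6067, 0.0311, 0.1087]
tcp_rot: [[0.14, 0.975, 0.173], [0.63, -0.222, 0.744], [0.764, 0.005, -0.645]]
ft_force: [0.6, 0.0, 0.2]
opening: 0.0822
grasp_force: 0.0
sanding_block 0.88 [[-55.3, -82.6, 2.3], [-48.5, -52.3, 28.3], [-22.6, -21.7, 30.1]]
face x vs y fit [ 2.0000e-03 -5.4128e+01]
lip 0.76 [[-72.5, -116.1, 0.5], [-69.7, -60.5, 10.6], [-61.0, -3.5, 12.3]]
```

View pics/w8.png

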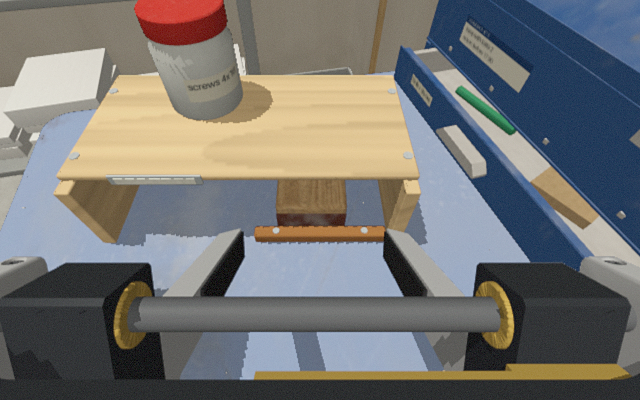

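The released block (px 277–346) lies square behind the lip (px 256–384). The jar and rack look undisturbed and the gripper is clear.

```bash
python3 -m creep '8.2 0 0 -3 0 0 0;8.2 0 0 0 0 0 0;8.2 0 0 0 0 0 0' | grep -E 'time|ft'; python3 -c "
from bench import ticket;print(ticket.hand_in())"
```

```text
time: 13.6
ft_force: [0.2, 0.4, -0.6]
the job is handed in; nothing more can be done
None
```

The sanding block lies square and wholly behind the lip under the rack, released with the arm clear of everything, and the job was handed in at 13.6 s.

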